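Run down the hand nut of the bench can opener

ROBOT

A 6-joint arm with a two-finger parallel gripper is mounted at the origin on a cart in front of the work surface, level with it; the furniture and walls round the work are solid. World frame = base frame: x ahead of the robot, y to its left, z up, the work surface at z = 0. Lengths are in m, angles in rad, forces in N, time in s.
With the tool pointing down it reaches from about 0.375 to 0.975 m from the base axis. Payload 3.8 kg.
Tool frame: the origin (TCP) lies at the very end of the fingers, on their centre line; the grasp point (between the pads) lies 19 mm behind it; z points along the fingers, y is the direction in which the jaws open and shut (so a half turn about z gives the same grasp; the last joint's range is limited). The gripper opens to 85 mm and grips with 20 to 120 N. Pads are 22 mm wide; open, the fingers measure 114 mm over their backs; the gripper's body (76 mm by 85 mm) begins 54 mm behind the grasp point. The pads swing forward as they close: fully open they stand 13 mm farther back than shut.
Start: joints at [1.08, 0.264, 1.604, -0, 1.274, -0.037], TCP at [0.296, 0.607, 0.231] pointing down, gripper open.
Joint ranges: [-2.63, 2.63], [-0.94, 2.18], [0.31, 2.57], [-1.31, 4.45], [0, 2.66], [-2.55, 2.55]. Speed limits (rad/s): [2.57, 2.57, 3.14, 3.14, 3.14, 3.14].

INTERFACE

Orientations are given as a rotation vector (axis times angle).
In Python, from workcell import status, read_camera, camera_info, order gives the robot as it stands.
- The arm moves only by the tool move_arm, never from a script. Its argument "deltas" is a list of rows, each a list of 3 entries, a list of its own where there are three numbers: the turn, a rotation vector about the world's x, y, z as a fraction of full scale, then the shift along the world's x, y, z as a fraction of full scale, then the closure, from -1 (fully open) to 1 (shut), so that 0 is half open. A call has 1 to 20 rows; each row is the pose to reach, as a shift and turn from the pose commanded when the call began; what a row does not reach only later rows make up. Full scale, the value 1, is 0.1 m for a shift and pi/2 rad for a turn. A row lasts 1/8 s, in which the tool goes at most 62.5 mm and 10.7 degrees, less where a joint would pass 70% of its speed; a pose out of reach is approached as far as the arm can. A call with a number of a shift or a turn outside -1 to 1 is refused whole. A call with a gripper value outside its range is refused whole. The fingers move at their own pace and stop on an object; "grip_force" is the grip in N (left out, the last holds). Time passes only in rows, so rows that repeat a pose let the fingers close. It gives the time, the measured TCP pose, the force and the opening at its end, in the units of the state.
- status.read_state(): the state, without advancing time (a new reading comes with each control period).
- read_camera(name): name is "scene" or "top" or "wrist"; returns (picture, depth): 384x512x3 uint8, red, green, blue; 384x512 float32, m along the optical axis (not along the pixel's ray), 0 where there is no reading.
- camera_info(name): a dict with "K" (3x3 intrinsics, pixels), "R" (3x3) and "t" (3): a world point X has camera coordinates R X + t. Camera axes: x right, y down, z forward; pixel columns grow to the right and rows downward; lengths in m; the calibration is good to about 2 mm. A picture is of the moment at which its call begins: read the wrist's pose just before it. camera_info takes no time and is no camera call; for the wrist camera it gives the pose at the moment of the call.
- order.finish_job(): hands the job in, once; it reports no verdict.
The state is a dict: "time": time; "q": joint angles; "joint_vel": joint speeds; "joint_torque": joint torques, N m; "tool_pos": TCP position; "tcp_rot": TCP orientation; "wrist_force": force on the tool from outside, world axes, zero at the start; "torque": the same for the moment, N m; "width": opening from 0.0 (shut) to 1.0 (fully open).
Only numpy, scipy, OpenCV 4.12 (cv2) and the standard library are available. Lean on these libraries where they do the work, as an engineer would, in place of code of your own. Each camera call takes 0.05 s, during which the arm holds its last target. There are 200 camera calls.

TASK

The washed bench can opener is back in its foot, but the three-winged hand nut that clamps its keeper strap is still loose. Screw the nut clockwise (seen from above) all the way down until it stops, by pushing its wings round gently with your fingertips, stroke after stroke; do not pinch or grip the nut, and leave the mug, tumbler, saucer and teaspoon where they are.

Things in the scene. Friction and masses are not known exactly. Their poses are not given: they have to be found in the camera images.
- opener: bench can opener, fixed to the worktop: grey foot plate 190 x 120 x 12 mm. Origin on the worktop right under the nut's axis; x axis points from the nut to the column. Foot plate spans x -50 to 140 mm, y +-60 mm. The steel keeper strap (x -20 to 80 mm, 40 mm wide) has its top, where the nut seats, 40 mm above the worktop. A 10 mm stud comes up through the nut to 82 mm height
- column_top (a point): top of the can opener's square steel column (22 mm, in a 36 mm socket up to 60 mm height), 193 mm above the worktop and 75 mm from the nut's axis; cutter head and crank are here, pointing away from the nut. The column keeps a hand from following a wing right round: work the nut from the sides away from it
- nut_wings: aluminium hand nut: hub 25 mm across, 22 mm high, three equal upright wings 120 degrees apart, 7 mm thick (9 mm bead at the end), reaching 46 mm from the axis and spanning 4 to 24 mm above the underside (beads to 26). Origin on the axis at the underside (40 mm above the worktop when seated, up to 47 mm when loose); z up, one wing points along x
- nut_centre (a point): on the nut's axis at half the height of the wings, 14 mm above the nut's underside
- wing_end (a point): outer end of one of the three wings (46 mm from the axis), at half its height
- nut_turn (a joint): angle of the nut in rad, growing clockwise seen from above; it starts loose between 0.5 and 3.0 and stops dead at 9.0, where the nut is seated on the strap. It sinks 5 mm a turn, turns against an even friction of about 0.06 N m (about 2 N at a wing) and stays where it is left
- mug: dark blue mug, 73 x 105 x 92 mm, standing loose beside the opener; leave alone. Origin at the centre of its underside
- tumbler: clear glass tumbler, 62 mm wide, 98 mm high, standing loose beside the opener; leave alone. Origin at the centre of its underside
- saucer: white saucer, 150 mm wide, 17 mm high, lying loose to the right; leave alone. Origin at the centre of its underside
- teaspoon: steel teaspoon, 130 x 26 x 11 mm, lying loose in front of the opener; leave alone. Origin at the centre of its underside
Not all that is in view belongs to the job. Several things have the shape of the opener; the one meant has the colours described above.

How it is judged:
By the outcome, as a careful person would: the job done as asked, in the order asked, and still so for the second after the job is handed in, with the robot touching nothing.
It also fails if it takes over 72 s, if anything falls off the work surface, if the arm or the gripper's body presses on something with over 40 N, if the wrist force passes 120 N, or if a joint passes its speed limit or range.

## Working session

There is one attempt and no reset: what is moved stays moved. The work goes in short steps, Python scripts to look and compute and a tool call to move; the robot and the scene stay as the last step left them, time stands still between calls to the robot, and variables do not carry over. Pictures are saved under pics/ and viewed, about 8 in all and at most 12, crops included, and the job is handed in when it is done.

Besides the shell and the picture viewer there is one more tool, called after "Call:" in YAML: its name, and indented under it one key for each argument. move_arm: Moves the arm, as the interface text tells. Its arguments: {"type":"object","properties":{"deltas":{"type":"array","items":{"type":"array"}},"grip_force":{"type":"number"}},"required":["deltas"]}

```bash
ls; mkdir -p pics; python3 - <<'E'
from workcell import status, read_camera, camera_info
import cv2, numpy as np
print(status.read_state())
for n in ("scene","top"):
    p,d=read_camera(n); np.savez(f"{n}0.npz",p=p,d=d)
    cv2.imwrite(f"pics/{n}0.png",p[:,:,::-1]); i=camera_info(n); print(n,i)
E
```

```text
pics
{'time': 0.0, 'q': array([ 1.08002955e+00,  2.64785103e-01,  1.60535671e+00, -3.05291516e-05,
        1.27367515e+00, -3.68775843e-02]), 'joint_vel': array([-1.99607715e-03,  1.25141165e-03, -1.45604993e-04,  9.59482344e-05,
        7.55101697e-05, -1.18429267e-03]), 'joint_torque': array([ 8.49512489e-04, -5.15140986e+01, -3.67308390e+01,  1.48509599e-05,
        1.32897100e-02,  1.63428848e-05]), 'tool_pos': array([0.29562361, 0.60602616, 0.22994982]), 'tcp_rot': array([-0.70672481, -3.06050091,  0.00338441]), 'wrist_force': array([ 0.65750651,  0.24842341, -0.4618983 ]), 'torque': array([-0.01972958,  0.01510897,  0.02365623]), 'width': 0.9995156360239784}
scene {'K': array([[393.12812987,   0.        , 263.51743673],
       [  0.        , 393.12812987, 191.08935065],
       [  0.        ,   0.        ,   1.        ]]), 'R': array([[ 0.65748136, -0.75346616, -0.00264676],
       [-0.57687679, -0.50112197, -0.64505034],
       [ 0.48469725,  0.42563543, -0.7641355 ]]), 't': array([-0.40198182,  0.34924847,  1.01300527])}
top {'K': array([[383.68644583,   0.        , 256.9551449 ],
       [  0.        , 383.68644583, 187.96722252],
       [  0.        ,   0.        ,   1.        ]]), 'R': array([[ 0.02218915, -0.999623  , -0.01617066],
       [-0.98662263, -0.01928193, -0.16187647],
       [ 0.16150364,  0.01954624, -0.98667853]]), 't': array([-0.07763317,  0.54319713,  1.32099385])}
```

View pics/scene0.png

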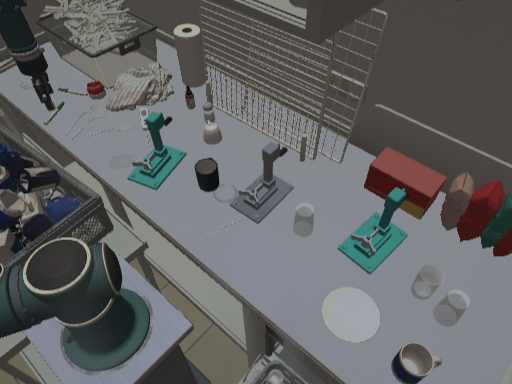

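View pics/top0.png

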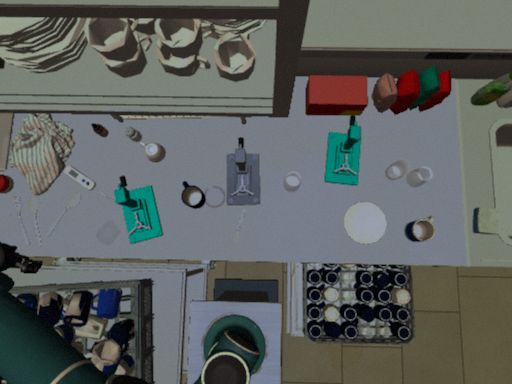

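The grey opener is the middle one: top image about (242,185), scene about (263,190). The mug is to its left at top (194,196), with tumblers at (215,197) and (292,181), and the spoon is in front at (240,225). The teal ones are decoys.

```bash
cat > h.py <<'E'
import numpy as np, cv2
from workcell import status, read_camera, camera_info
def ray(i,uv,z):
    K,R,t=i["K"],i["R"],i["t"]; c=-R.T@t
    d=R.T@np.linalg.solve(K,[uv[0],uv[1],1.]); return c+d*(z-c[2])/d[2]
def proj(i,X):
    x=i["K"]@(i["R"]@np.asarray(X)+i["t"]); return x[:2]/x[2]
def crop(p,x0,y0,x1,y1,s,name):
    cv2.imwrite(name,cv2.resize(p[y0:y1,x0:x1,::-1],None,fx=s,fy=s,interpolation=cv2.INTER_CUBIC))
E
python3 - <<'E'
from h import *
a=np.load("top0.npz");b=np.load("scene0.npz")
A=cv2.resize(a["p"][135:255,175:310],None,fx=5,fy=5,interpolation=2)
A=A[:, :, ::-1]
cv2.imwrite("pics/c_top.png",A)
i=camera_info("top")
for uv,z in [((242,185),.06),((228,205),.012),((260,205),.012),((260,153),.012),((228,153),.012),((194,196),0),((215,197),0),((292,181),0.05),((240,225),0)]: print(uv,ray(i,uv,z).round(3))
E
```

```text
(242, 185) [ 0.552 -0.014  0.06 ]
(228, 205) [0.485 0.038 0.012]
(260, 205) [ 0.488 -0.078  0.012]
(260, 153) [ 0.681 -0.074  0.012]
(228, 153) [0.679 0.044 0.012]
(194, 196) [0.517 0.165 0.   ]
(215, 197) [0.515 0.088 0.   ]
(292, 181) [ 0.571 -0.19   0.05 ]
(240, 225) [ 0.415 -0.007  0.   ]
```

View pics/c_top.png

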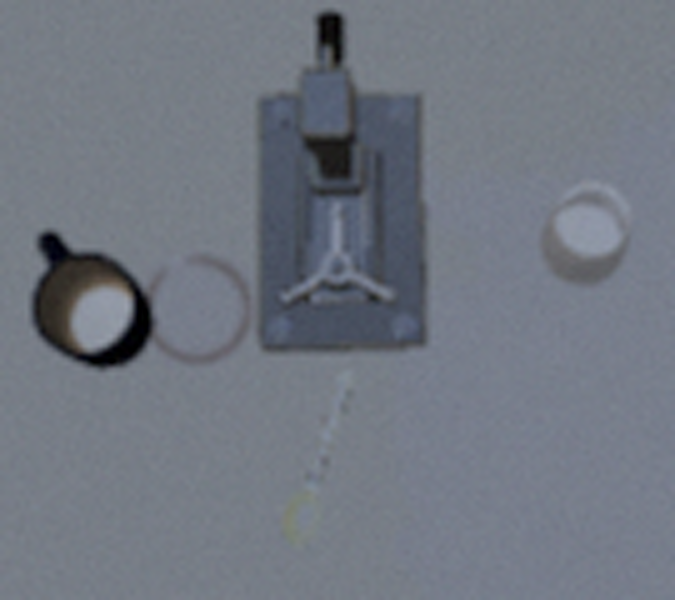

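Nut at about (0.545,-0.017), with the column toward +x and one wing pointing at it. I'll travel over there, closing the fingers on the way.

Call:
move_arm:
  deltas:
    - [[0, 0, -0.05], [0.1, -0.3, 0.4], 1]
    - [[0, 0, -0.1], [0.2, -0.6, 0.7], 1]
    - [[0, 0, -0.12], [0.33, -1, 0.7], 1]

```text
time: 0.48
tool_pos: [0.3299, 0.5075, 0.3046]
tcp_rot: [0.992, 2.979, 0.009]
wrist_force: [0.9, 0.5, 0.7]
width: 0.38
```

Call:
move_arm:
  deltas:
    - [[0, 0, -0.06], [0.16, -0.5, 0], 1]
    - [[0, 0, -0.12], [0.33, -1, 0], 1]

```text
time: 0.72
tool_pos: [0.3619, 0.4051, 0.3008]
tcp_rot: [1.271, 2.873, -0.001]
wrist_force: [0.7, -0.4, -0.2]
width: 0.0
```

Call:
move_arm:
  deltas:
    - [[0, 0, -0.06], [0.16, -0.5, 0], 1]
    - [[0, 0, -0.12], [0.33, -1, 0], 1]

```text
time: 0.98
tool_pos: [0.3949, 0.3049, 0.3008]
tcp_rot: [-1.536, -2.74, 0.001]
wrist_force: [0.8, 0.8, 0.8]
width: -0.0
```

Call:
move_arm:
  deltas:
    - [[0, 0, -0.06], [0.16, -0.5, 0], 1]
    - [[0, 0, -0.12], [0.33, -1, 0], 1]

```text
time: 1.23
tool_pos: [0.4278, 0.205, 0.3009]
tcp_rot: [-1.788, -2.583, 0.001]
wrist_force: [0.6, 0.2, 1.2]
width: 0.002
```

Call:
move_arm:
  deltas:
    - [[0, 0, -0.06], [0.16, -0.5, 0], 1]
    - [[0, 0, -0.12], [0.33, -1, 0], 1]

```text
time: 1.48
tool_pos: [0.4608, 0.105, 0.3009]
tcp_rot: [-2.023, -2.403, 0.0]
wrist_force: [1.1, 0.5, -1.0]
width: 0.0
```

Call:
move_arm:
  deltas:
    - [[0, 0, -0.05], [0.1, -0.5, 0], 1]
    - [[0, 0, -0.09], [0.2, -1, 0], 1]
    - [[0, 0, -0.09], [0.2, -1, 0], 1]
    - [[0, 0, -0.09], [0.2, -1, 0], 1]

```text
time: 1.98
tool_pos: [0.4805, 0.0069, 0.3008]
tcp_rot: [-2.184, -2.256, 0.0]
wrist_force: [-0.2, 0.1, 0.6]
width: 0.002
```

```bash
python3 - <<'E'
from h import *
s=status.read_state(); print({k:np.round(s[k],3) for k in s})
i=camera_info("wrist"); print(i, -i["R"].T@i["t"])
p,d=read_camera("wrist"); np.savez("w0.npz",p=p,d=d); cv2.imwrite("pics/w0.png",p[:,:,::-1])
E
```

```text
{'time': np.float64(1.975), 'q': array([-3.800e-02, -1.470e-01,  1.911e+00,  1.000e-03,  1.379e+00,
       -7.100e-02]), 'joint_vel': array([ 0.03 , -0.003, -0.001,  0.002, -0.003, -0.001]), 'joint_torque': array([-8.7900e-01, -2.9340e+01, -3.7841e+01, -8.0000e-02, -1.3000e-02,
       -3.0000e-03]), 'tool_pos': array([0.481, 0.007, 0.301]), 'tcp_rot': array([-2.184, -2.256,  0.   ]), 'wrist_force': array([-0.18 ,  0.144,  0.575]), 'torque': array([-0.044,  0.017,  0.016]), 'width': np.float64(0.002)}
{'K': array([[264.38392744,   0.        , 254.00322449],
       [  0.        , 264.38392744, 190.66972667],
       [  0.        ,   0.        ,   1.        ]]), 'R': array([[ 9.99458045e-01,  3.29146315e-02, -4.92915612e-04],
       [ 3.15292342e-02, -9.52871639e-01,  3.01730918e-01],
       [ 9.46167669e-03, -3.01582935e-01, -9.53392999e-01]]), 't': array([-0.47998194, -0.06981189,  0.44337639])} [0.47772785 0.08299141 0.44353976]
```

View pics/w0.png

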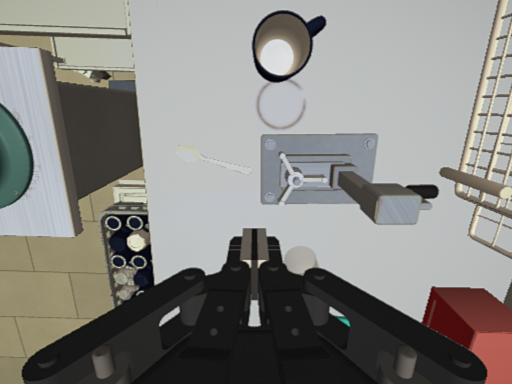

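```bash
cat >> h.py <<'E'
def cloud(i,d):
    v,u=np.nonzero(d>0); z=d[v,u]
    P=np.linalg.solve(i["K"],np.stack([u*z,v*z,z]))
    return (i["R"].T@(P-i["t"][:,None])).T,u,v
def nut(i,d,c=(.545,-.017),zmin=.05,zmax=.08):
    P,u,v=cloud(i,d); P=P[(abs(P[:,0]-c[0])<.055)&(abs(P[:,1]-c[1])<.055)]
    Q=P[(P[:,2]>zmin)&(P[:,2]<zmax)]
    for k in range(5):
        e=Q[:,:2]-c; r=np.hypot(*e.T); m=(r>.018)&(r<.05); a=np.arctan2(e[m,1],e[m,0])
        th=np.angle(np.exp(3j*a).mean())/3
        # centre: least squares over perpendicular distance to nearest wing line
        w=th+np.round((a-th)/(2*np.pi/3))*2*np.pi/3; n=np.stack([-np.sin(w),np.cos(w)],1)
        c=np.asarray(c)+np.linalg.lstsq(n,(n*e[m]).sum(1),rcond=None)[0]
    return c,np.degrees(th),abs(np.exp(3j*a).mean()),m.sum(),np.percentile(Q[m,2],[10,50,90]),Q
E
python3 - <<'E'
from h import *
w=np.load("w0.npz");t=np.load("top0.npz")
for n,f in(("wrist",w),("top",t)):
    i=camera_info(n); r=nut(i,f["d"]); print(n,[np.round(x,4) for x in r[:5]])
    print(f["d"].shape,(f["d"]>0).mean())
i=camera_info("wrist")
for uv in [(297,180),(281,155),(283,203),(328,181)]: print(ray(i,uv,.068).round(4))
for z in (0,.098): print(z,ray(i,(281,103),z).round(3),ray(camera_info("top"),(215,197),z).round(3), 'R',ray(i,(300,262),z).round(3),ray(camera_info("top"),(292,181),z).round(3))
# column depth & plate
P,u,v=cloud(i,w["d"]); 
s=P[(P[:,2]>.15)&(P[:,2]<.25)&(abs(P[:,1]+.02)<.1)&(P[:,0]>.55)&(P[:,0]<.8)]; print("column",s.min(0),s.max(0))
s=P[(P[:,2]>.03)&(P[:,2]<.045)&(abs(P[:,1]+.02)<.05)&(P[:,0]>.48)&(P[:,0]<.6)]; print("strap z",np.median(s[:,2]) if len(s) else None,len(s))
s=P[(abs(P[:,0]-.42)<.03)&(abs(P[:,1]+.06)<.02)]; print("table z",np.median(s[:,2]))
E
```

```text
wrist [array([ 0.5417, -0.0145]), np.float64(2.4489), np.float64(0.9761), np.int64(381), array([0.0571, 0.0693, 0.0712])]
(384, 512) 0.9961293538411459
top [array([ 0.5402, -0.0133]), np.float64(2.4346), np.float64(0.9763), np.int64(59), array([0.0606, 0.0695, 0.0731])]
(384, 512) 0.9960123697916666
[ 0.5442 -0.0167  0.068 ]
[0.5183 0.0195 0.068 ]
[ 0.5261 -0.0534  0.068 ]
[ 0.59   -0.0166  0.068 ]
0 [0.52  0.091 0.   ] [0.515 0.088 0.   ] R [ 0.576 -0.198  0.   ] [ 0.58  -0.194  0.   ]
0.098 [0.511 0.089 0.098] [0.502 0.075 0.098] R [ 0.554 -0.136  0.098] [ 0.562 -0.187  0.098]
column [ 0.60538331 -0.02883978  0.15003656] [0.67072495 0.0058193  0.19510186]
strap z 0.03967514661978346 1061
table z 0.0003187346404087201
```

Call:
move_arm:
  deltas:
    - [[0, 0, 0.11], [0.1, -0.1, 0], 1]
    - [[0, 0, 0.22], [0.2, -0.2, 0], 1]
    - [[0, 0, 0.33], [0.3, -0.3, 0], 1]
    - [[0, 0, 0.44], [0.4, -0.4, 0], 1]
    - [[0, 0, 0.55], [0.5, -0.5, 0], 1]
    - [[0, 0, 0.66], [0.6, -0.58, 0], 1]
    - [[0, 0, 0.77], [0.67, -0.58, -0.2], 1]
    - [[0, 0, 0.88], [0.67, -0.58, -0.6], 1]
    - [[0, 0, 0.98], [0.67, -0.58, -1], 1]
    - [[0, 0, 0.98], [0.67, -0.58, -1], 1]
    - [[0, 0, 0.98], [0.67, -0.58, -1], 1]

```text
time: 3.4
tool_pos: [0.5487, -0.0504, 0.2027]
tcp_rot: [-0.001, 3.14, -0.0]
wrist_force: [-0.6, -0.1, 0.8]
width: -0.001
```

```bash
cat >> h.py <<'E'
C=np.array([.542,-.0148])
def fing(al,rho=.033,ex=0.):
    a=np.radians(al); u=np.array([np.cos(a),np.sin(a)]); n=np.array([-u[1],u[0]])
    s=.011*abs(n[0])+.0145*abs(n[1])+.0035+ex
    return C+rho*u+s*n
def rows(als,start,**k):
    # shifts in 0.1 m from the start xy
    return [list(((fing(a,**k)-start)/.1).round(2)) for a in als]
E
python3 - <<'E'
from h import *
s=status.read_state(); print(s["tool_pos"],s["tcp_rot"],s["q"],s["wrist_force"])
i=camera_info("wrist"); print(-i["R"].T@i["t"])
p0=fing(242,ex=.008); print("entry",p0)
print(rows([242]+list(np.linspace(234,87,19)),p0))
p,d=read_camera("wrist"); cv2.imwrite("pics/w1.png",p[:,:,::-1]); r=nut(i,d,C); print([np.round(x,4) for x in r[:5]])
E
```

```text
[ 0.54873499 -0.05035168  0.20273578] [-1.41443767e-03  3.13995609e+00 -1.62028802e-04] [-1.36782785e-01  4.92260660e-02  1.90429249e+00  1.31179323e-04
  1.18643913e+00 -1.70852913e+00] [-0.58090107 -0.0516864   0.77589273]
[ 0.47077718 -0.05145427  0.34521118]
entry [ 0.55124742 -0.05709175]
[[np.float64(-0.07), np.float64(0.04)], [np.float64(-0.12), np.float64(0.03)], [np.float64(-0.17), np.float64(0.04)], [np.float64(-0.22), np.float64(0.05)], [np.float64(-0.27), np.float64(0.07)], [np.float64(-0.32), np.float64(0.11)], [np.float64(-0.37), np.float64(0.15)], [np.float64(-0.4), np.float64(0.21)], [np.float64(-0.43), np.float64(0.26)], [np.float64(-0.46), np.float64(0.29)], [np.float64(-0.47), np.float64(0.34)], [np.float64(-0.48), np.float64(0.39)], [np.float64(-0.49), np.float64(0.44)], [np.float64(-0.48), np.float64(0.5)], [np.float64(-0.46), np.float64(0.55)], [np.float64(-0.43), np.float64(0.61)], [np.float64(-0.39), np.float64(0.66)], [np.float64(-0.34), np.float64(0.7)], [np.float64(-0.28), np.float64(0.74)], [np.float64(-0.23), np.float64(0.76)]]
[array([ 0.5401, -0.017 ]), np.float64(2.1145), np.float64(0.9747), np.int64(673), array([0.0586, 0.0691, 0.0713])]
```

View pics/w1.png

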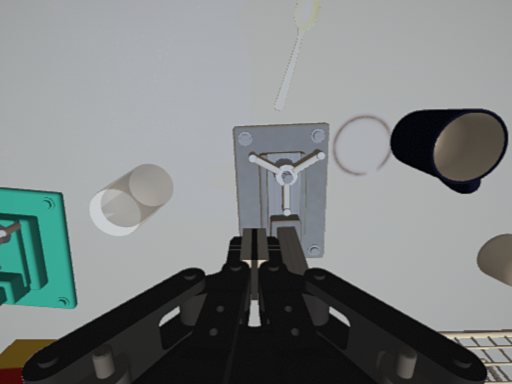

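Call:
move_arm:
  deltas:
    - [[0, 0, 0], [0, -0.05, -0.4], 1]
    - [[0, 0, 0], [0, -0.05, -0.8], 1]
    - [[0, 0, 0], [0, -0.05, -1], 1]
    - [[0, 0, 0], [0, -0.05, -1], 1]

```text
time: 3.95
tool_pos: [0.5479, -0.0562, 0.1015]
tcp_rot: [0.001, -3.141, -0.0]
wrist_force: [-0.7, 0.0, 0.2]
width: -0.003
```

Call:
move_arm:
  deltas:
    - [[0, 0, 0], [0, 0, -0.2], 1]
    - [[0, 0, 0], [0, 0, -0.4], 1]
    - [[0, 0, 0], [0, 0, -0.51], 1]
    - [[0, 0, 0], [0, 0, -0.51], 1]

```text
time: 4.45
tool_pos: [0.5485, -0.0563, 0.051]
tcp_rot: [-0.002, 3.141, -0.0]
wrist_force: [-0.3, 0.0, -0.1]
width: 0.002
```

```bash
sed -i 's/^C=.*/C=np.array([.541,-.0155])/' h.py; python3 - <<'E'
from h import *
s=status.read_state(); print(s["tool_pos"],s["wrist_force"])
print(np.array(rows(np.linspace(238,87,20),s["tool_pos"][:2])).tolist())
E
```

```text
[ 0.54846835 -0.05632344  0.05102788] [-0.3091246   0.04088314 -0.06108574]
[[-0.08, 0.02], [-0.12, 0.02], [-0.17, 0.03], [-0.23, 0.04], [-0.28, 0.07], [-0.32, 0.11], [-0.36, 0.15], [-0.4, 0.21], [-0.42, 0.25], [-0.44, 0.29], [-0.46, 0.33], [-0.47, 0.38], [-0.47, 0.44], [-0.46, 0.49], [-0.44, 0.55], [-0.41, 0.6], [-0.37, 0.65], [-0.32, 0.69], [-0.26, 0.72], [-0.21, 0.75]]
```

Call:
move_arm:
  deltas:
    - [[0, 0, 0], [-0.06, 0.02, 0], 1]
    - [[0, 0, 0], [-0.12, 0.02, 0], 1]
    - [[0, 0, 0], [-0.17, 0.03, 0], 1]
    - [[0, 0, 0], [-0.23, 0.04, 0], 1]
    - [[0, 0, 0], [-0.28, 0.07, 0], 1]
    - [[0, 0, 0], [-0.32, 0.11, 0], 1]
    - [[0, 0, 0], [-0.36, 0.15, 0], 1]
    - [[0, 0, 0], [-0.4, 0.21, 0], 1]
    - [[0, 0, 0], [-0.42, 0.25, 0], 1]
    - [[0, 0, 0], [-0.44, 0.29, 0], 1]
    - [[0, 0, 0], [-0.46, 0.33, 0], 1]
    - [[0, 0, 0], [-0.47, 0.38, 0], 1]
    - [[0, 0, 0], [-0.47, 0.44, 0], 1]
    - [[0, 0, 0], [-0.46, 0.49, 0], 1]
    - [[0, 0, 0], [-0.44, 0.55, 0], 1]
    - [[0, 0, 0], [-0.41, 0.6, 0], 1]
    - [[0, 0, 0], [-0.37, 0.65, 0], 1]
    - [[0, 0, 0], [-0.32, 0.69, 0], 1]
    - [[0, 0, 0], [-0.26, 0.72, 0], 1]
    - [[0, 0, 0], [-0.21, 0.75, 0], 1]

```text
time: 6.95
tool_pos: [0.5272, 0.0186, 0.0501]
tcp_rot: [0.003, -3.141, 0.0]
wrist_force: [-1.0, -2.1, 0.1]
width: 0.002
```

```bash
python3 - <<'E'
from h import *
s=status.read_state(); print(s["tool_pos"],s["wrist_force"],s["torque"])
for n in ("top","scene","wrist"):
    i=camera_info(n);p,d=read_camera(n); np.savez(n+"1.npz",p=p,d=d); cv2.imwrite(f"pics/{n}1.png",p[:,:,::-1]); 
    r=nut(i,d,C,zmax=.076); print(n,[np.round(x,4) for x in r[:5]])
    x,y=proj(i,[*C,.07]).astype(int); print(x,y)
    if n=="wrist": crop(p,max(x-110,0),max(y-90,0),x+110,y+90,3,"pics/w2.png")
E
```

```text
[0.52716676 0.01863599 0.05013234] [-0.97666622 -2.08184255  0.11504542] [-0.26998833  0.29167531 -0.00974225]
top [array([ 0.5423, -0.0145]), np.float64(-33.6893), np.float64(0.9844), np.int64(27), array([0.057 , 0.0688, 0.0723])]
242 187
scene [array([ 0.5282, -0.0191]), np.float64(-20.9034), np.float64(0.8221), np.int64(120), array([0.0533, 0.0641, 0.0698])]
252 191
wrist [array([ 0.5264, -0.0156]), np.float64(-17.6758), np.float64(0.9042), np.int64(1924), array([0.0555, 0.0665, 0.0722])]
192 280
```

View pics/w2.png

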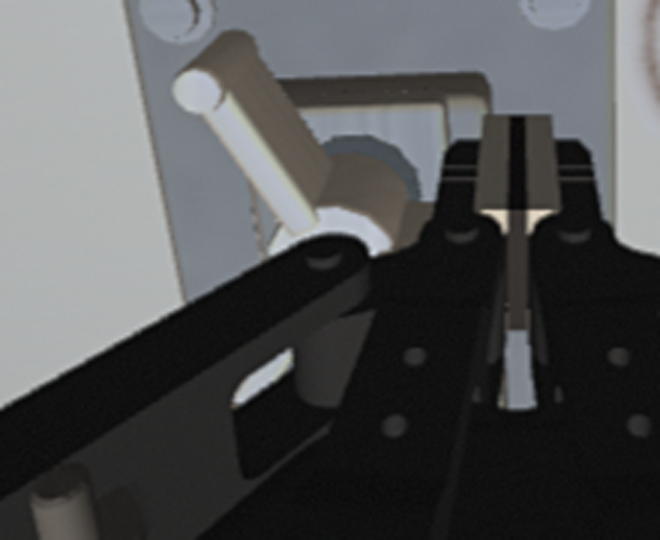

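```bash
python3 - <<'E'
from h import *
s=status.read_state(); p=s["tool_pos"]
e=fing(207,ex=.008); print("entry shift",((e-p[:2])/.1).round(2))
print(((fing(203)-p[:2])/.1).round(2))
print(np.array(rows(np.linspace(205,87,17),e)).tolist())
E
```

```text
entry shift [-0.03 -0.76]
[-0.09 -0.67]
[[-0.05, 0.08], [-0.09, 0.12], [-0.13, 0.16], [-0.16, 0.21], [-0.18, 0.25], [-0.2, 0.28], [-0.22, 0.32], [-0.23, 0.37], [-0.23, 0.42], [-0.23, 0.47], [-0.22, 0.52], [-0.2, 0.57], [-0.16, 0.62], [-0.12, 0.66], [-0.08, 0.7], [-0.02, 0.73], [0.03, 0.75]]
```

Call:
move_arm:
  deltas:
    - [[0, 0, 0], [-0.04, 0, 0], 1]
    - [[0, 0, 0], [-0.04, 0, 0.3], 1]
    - [[0, 0, 0], [-0.04, 0, 0.5], 1]
    - [[0, 0, 0], [-0.04, -0.05, 0.5], 1]
    - [[0, 0, 0], [-0.03, -0.4, 0.5], 1]
    - [[0, 0, 0], [-0.03, -0.76, 0.5], 1]
    - [[0, 0, 0], [-0.03, -0.76, 0.5], 1]
    - [[0, 0, 0], [-0.03, -0.76, 0.2], 1]
    - [[0, 0, 0], [-0.03, -0.76, 0], 1]
    - [[0, 0, 0], [-0.03, -0.76, -0.02], 1]
    - [[0, 0, 0], [-0.03, -0.76, -0.02], 1]

```text
time: 8.48
tool_pos: [0.5238, -0.0569, 0.0482]
tcp_rot: [0.003, -3.141, -0.0]
wrist_force: [0.5, -0.0, 0.8]
width: 0.005
```

Call:
move_arm:
  deltas:
    - [[0, 0, 0], [-0.03, 0.04, 0], 1]
    - [[0, 0, 0], [-0.05, 0.08, 0], 1]
    - [[0, 0, 0], [-0.09, 0.12, 0], 1]
    - [[0, 0, 0], [-0.13, 0.16, 0], 1]
    - [[0, 0, 0], [-0.16, 0.21, 0], 1]
    - [[0, 0, 0], [-0.18, 0.25, 0], 1]
    - [[0, 0, 0], [-0.2, 0.28, 0], 1]
    - [[0, 0, 0], [-0.22, 0.32, 0], 1]
    - [[0, 0, 0], [-0.23, 0.37, 0], 1]
    - [[0, 0, 0], [-0.23, 0.42, 0], 1]
    - [[0, 0, 0], [-0.23, 0.47, 0], 1]
    - [[0, 0, 0], [-0.22, 0.52, 0], 1]
    - [[0, 0, 0], [-0.2, 0.57, 0], 1]
    - [[0, 0, 0], [-0.16, 0.62, 0], 1]
    - [[0, 0, 0], [-0.12, 0.66, 0], 1]
    - [[0, 0, 0], [-0.08, 0.7, 0], 1]
    - [[0, 0, 0], [-0.02, 0.73, 0], 1]
    - [[0, 0, 0], [0.03, 0.75, 0], 1]

```text
time: 10.72
tool_pos: [0.5272, 0.0175, 0.0482]
tcp_rot: [0.003, -3.141, 0.001]
wrist_force: [-1.7, -3.9, -0.8]
width: 0.002
```

```bash
python3 - <<'E'
from h import *
s=status.read_state(); p=s["tool_pos"]; print(p,s["wrist_force"])
i=camera_info("top");r=nut(i,read_camera("top")[1],C,zmax=.076); print([np.round(x,4) for x in r[:5]])
E
```

```text
[0.52719141 0.0175327  0.04815185] [-1.65199639 -3.89868801 -0.76772803]
[array([ 0.5435, -0.0146]), np.float64(-33.8617), np.float64(0.9829), np.int64(21), array([0.0528, 0.0644, 0.0696])]
```

Call:
move_arm:
  deltas:
    - [[0, 0, 0], [-0.04, 0, 0], 1]
    - [[0, 0, 0], [-0.04, 0, 0.3], 1]
    - [[0, 0, 0], [-0.04, 0, 0.5], 1]
    - [[0, 0, 0], [-0.04, -0.05, 0.5], 1]
    - [[0, 0, 0], [-0.03, -0.4, 0.5], 1]
    - [[0, 0, 0], [-0.03, -0.75, 0.5], 1]
    - [[0, 0, 0], [-0.03, -0.75, 0.5], 1]
    - [[0, 0, 0], [-0.03, -0.75, 0.2], 1]
    - [[0, 0, 0], [-0.03, -0.75, 0], 1]
    - [[0, 0, 0], [-0.03, -0.75, 0], 1]
    - [[0, 0, 0], [-0.03, -0.75, 0], 1]

```text
time: 12.15
tool_pos: [0.5241, -0.0569, 0.0485]
tcp_rot: [-0.003, 3.141, 0.0]
wrist_force: [0.3, -0.3, -0.1]
width: -0.002
```

Call:
move_arm:
  deltas:
    - [[0, 0, 0], [-0.03, 0.04, 0], 1]
    - [[0, 0, 0], [-0.05, 0.08, 0], 1]
    - [[0, 0, 0], [-0.09, 0.12, 0], 1]
    - [[0, 0, 0], [-0.13, 0.16, 0], 1]
    - [[0, 0, 0], [-0.16, 0.21, 0], 1]
    - [[0, 0, 0], [-0.18, 0.25, 0], 1]
    - [[0, 0, 0], [-0.2, 0.28, 0], 1]
    - [[0, 0, 0], [-0.22, 0.32, 0], 1]
    - [[0, 0, 0], [-0.23, 0.37, 0], 1]
    - [[0, 0, 0], [-0.23, 0.42, 0], 1]
    - [[0, 0, 0], [-0.23, 0.47, 0], 1]
    - [[0, 0, 0], [-0.22, 0.52, 0], 1]

```text
time: 13.65
tool_pos: [0.502, -0.005, 0.0483]
tcp_rot: [-0.003, 3.141, -0.0]
wrist_force: [1.4, -2.8, 0.0]
width: 0.002
```

Call:
move_arm:
  deltas:
    - [[0, 0, 0], [0.01, 0.02, 0], 1]
    - [[0, 0, 0], [0.02, 0.05, 0], 1]
    - [[0, 0, 0], [0.04, 0.08, 0], 1]
    - [[0, 0, 0], [0.06, 0.1, 0], 1]

```text
time: 14.15
tool_pos: [0.5076, 0.005, 0.048]
tcp_rot: [0.003, -3.141, -0.0]
wrist_force: [-0.5, -0.8, -0.7]
width: 0.003
```

```bash
python3 - <<'E'
from h import *
s=status.read_state(); p=s["tool_pos"]; print(p,s["wrist_force"])
i=camera_info("top");r=nut(i,read_camera("top")[1],C,zmax=.076); print([np.round(x,4) for x in r[:5]])
print(np.array(rows([102,99,96,93,90,88,86,84,82,80],p[:2])).tolist())
E
```

```text
[0.50756406 0.00499106 0.04803406] [-0.52379546 -0.75261403 -0.68984737]
[array([ 0.5405, -0.0153]), np.float64(5.2595), np.float64(0.9776), np.int64(3), array([0.0629, 0.0665, 0.0688])]
[[0.1, 0.08], [0.12, 0.1], [0.14, 0.11], [0.16, 0.12], [0.19, 0.13], [0.2, 0.13], [0.2, 0.14], [0.21, 0.14], [0.22, 0.14], [0.23, 0.15]]
```

Call:
move_arm:
  deltas:
    - [[0, 0, 0], [0.03, 0.03, 0], 1]
    - [[0, 0, 0], [0.06, 0.05, 0], 1]
    - [[0, 0, 0], [0.08, 0.07, 0], 1]
    - [[0, 0, 0], [0.1, 0.08, 0], 1]
    - [[0, 0, 0], [0.12, 0.1, 0], 1]
    - [[0, 0, 0], [0.14, 0.11, 0], 1]

```text
time: 14.95
tool_pos: [0.5221, 0.0157, 0.0483]
tcp_rot: [-0.003, 3.141, -0.0]
wrist_force: [-1.1, -2.0, -0.4]
width: 0.002
```

Call:
move_arm:
  deltas:
    - [[0, 0, 0], [0.01, 0.01, 0], 1]
    - [[0, 0, 0], [0.02, 0.01, 0], 1]

```text
time: 15.2
tool_pos: [0.524, 0.0166, 0.0483]
tcp_rot: [-0.003, 3.142, -0.0]
wrist_force: [-1.3, -2.0, -1.0]
width: 0.001
```

Call:
move_arm:
  deltas:
    - [[0, 0, 0], [0.01, 0, 0], 1]
    - [[0, 0, 0], [0.02, 0.01, 0], 1]

```text
time: 15.45
tool_pos: [0.5259, 0.0175, 0.0483]
tcp_rot: [0.003, -3.142, 0.0]
wrist_force: [-0.7, -2.8, -0.5]
width: 0.002
```

```bash
python3 - <<'E'
from h import *
s=status.read_state(); p=s["tool_pos"]; print(p,s["wrist_force"],s["torque"])
i=camera_info("top");r=nut(i,read_camera("top")[1],C,zmax=.076); print([np.round(x,4) for x in r[:5]])
E
```

```text
[0.5259236  0.01748936 0.04826291] [-0.65625411 -2.80043093 -0.49553995] [-0.43995041  0.16767577 -0.02123995]
[array([ 0.5438, -0.014 ]), np.float64(-31.8445), np.float64(0.985), np.int64(18), array([0.0597, 0.0654, 0.0684])]
```

Call:
move_arm:
  deltas:
    - [[0, 0, 0], [0.005, 0, 0], 1]
    - [[0, 0, 0], [0.01, 0, 0], 1]

```text
time: 15.75
tool_pos: [0.5269, 0.0178, 0.0483]
tcp_rot: [0.003, -3.141, -0.0]
wrist_force: [-1.4, -1.3, -0.4]
width: 0.001
```

Call:
move_arm:
  deltas:
    - [[0, 0, 0], [0.005, 0, 0], 1]
    - [[0, 0, 0], [0.01, 0, 0], 1]

```text
time: 16.0
tool_pos: [0.5279, 0.0178, 0.0482]
tcp_rot: [0.003, -3.141, -0.0]
wrist_force: [-2.2, -2.0, -0.2]
width: 0.001
```

Call:
move_arm:
  deltas:
    - [[0, 0, 0], [0.005, 0, 0], 1]
    - [[0, 0, 0], [0.01, 0, 0], 1]

```text
time: 16.25
tool_pos: [0.5289, 0.0178, 0.0483]
tcp_rot: [0.003, -3.141, -0.0]
wrist_force: [-1.3, -1.1, -0.1]
width: 0.001
```

Call:
move_arm:
  deltas:
    - [[0, 0, 0], [0.005, 0, 0], 1]
    - [[0, 0, 0], [0.01, 0, 0], 1]

```text
time: 16.5
tool_pos: [0.5295, 0.0179, 0.0482]
tcp_rot: [0.002, -3.141, -0.0]
wrist_force: [-3.3, 0.3, 1.6]
width: -0.002
```

Call:
move_arm:
  deltas:
    - [[0, 0, 0], [0.005, 0, 0], 1]
    - [[0, 0, 0], [0.01, 0, 0], 1]

```text
time: 16.75
tool_pos: [0.5297, 0.0179, 0.048]
tcp_rot: [0.003, -3.139, -0.001]
wrist_force: [-7.0, 0.3, 3.7]
width: 0.003
```

Call:
move_arm:
  deltas:
    - [[0, 0, 0], [0.005, 0, 0], 1]
    - [[0, 0, 0], [0.01, 0, 0], 1]

```text
time: 17.0
tool_pos: [0.5299, 0.0179, 0.0479]
tcp_rot: [0.003, -3.137, -0.001]
wrist_force: [-8.9, 0.7, 3.9]
width: -0.0
```

```bash
python3 - <<'E'
from h import *
s=status.read_state(); p=s["tool_pos"]; print(p,s["wrist_force"],s["torque"])
i=camera_info("top");P,d=read_camera("top");r=nut(i,d,C,zmax=.076); print([np.round(x,4) for x in r[:5]])
print((r[5][:,:3]).round(3).tolist()[:60])
E
```

```text
[0.5299074  0.01790529 0.04793486] [-8.86044544  0.70786298  3.94875115] [ 0.07152832  1.30952162 -0.0423099 ]
[array([ 0.5438, -0.014 ]), np.float64(-37.2985), np.float64(0.9749), np.int64(33), array([0.055 , 0.0649, 0.0689])]
[[0.58, -0.034, 0.064], [0.579, -0.038, 0.068], [0.576, -0.035, 0.067], [0.576, -0.038, 0.066], [0.571, -0.035, 0.071], [0.572, -0.038, 0.069], [0.569, -0.031, 0.066], [0.569, -0.034, 0.062], [0.571, -0.038, 0.053], [0.565, -0.031, 0.068], [0.568, -0.034, 0.052], [0.561, -0.028, 0.066], [0.562, -0.031, 0.066], [0.558, -0.028, 0.064], [0.555, -0.024, 0.059], [0.524, -0.018, 0.057], [0.522, -0.022, 0.066], [0.523, -0.025, 0.059], [0.519, -0.022, 0.066], [0.519, -0.025, 0.062], [0.516, -0.022, 0.063], [0.516, -0.025, 0.063], [0.515, -0.029, 0.072], [0.512, -0.026, 0.065], [0.512, -0.029, 0.063], [0.509, -0.026, 0.063], [0.508, -0.029, 0.068], [0.509, -0.033, 0.061], [0.505, -0.029, 0.065], [0.505, -0.033, 0.066], [0.501, -0.029, 0.066], [0.501, -0.033, 0.069], [0.503, -0.036, 0.054], [0.5, -0.032, 0.051]]
```

Solid resistance (9 N, no further motion), at the predicted stop angle. I'll back off, lift clear and check.

Call:
move_arm:
  deltas:
    - [[0, 0, 0], [-0.05, 0, 0], 1]
    - [[0, 0, 0], [-0.09, 0, 0], 1]
    - [[0, 0, 0], [-0.09, 0, 0.4], 1]
    - [[0, 0, 0], [-0.09, 0, 0.9], 1]
    - [[0, 0, 0], [-0.09, 0, 1], 1]
    - [[0, 0, 0], [-0.09, 0, 1], 1]

```text
time: 17.8
tool_pos: [0.5239, 0.0177, 0.1493]
tcp_rot: [-0.003, 3.139, -0.0]
wrist_force: [-0.3, -0.0, -1.7]
width: 0.002
```

Call:
move_arm:
  deltas:
    - [[0, 0, 0], [-0.1, 0, 0.5], 1]
    - [[0, 0, 0], [-0.3, 0, 1], 1]
    - [[0, 0, 0], [-0.6, 0, 1], 1]
    - [[0, 0, 0], [-0.6, 0, 1], 1]

```text
time: 18.3
tool_pos: [0.4611, 0.0177, 0.2467]
tcp_rot: [0.003, -3.14, -0.0]
wrist_force: [0.2, 0.0, 0.4]
width: 0.001
```

```bash
python3 - <<'E'
from h import *
s=status.read_state(); print(s["tool_pos"],s["wrist_force"])
for n in ("wrist","top"):
    i=camera_info(n);p,d=read_camera(n); r=nut(i,d,C,zmin=.048); print(n,[np.round(x,4) for x in r[:5]])
    cv2.imwrite(f"pics/{n}3.png",p[:,:,::-1])
E
```

```text
[0.46108062 0.01769316 0.24672176] [0.24388399 0.04246868 0.39151575]
wrist [array([ 0.5384, -0.0156]), np.float64(-32.6804), np.float64(0.9785), np.int64(375), array([0.0516, 0.0629, 0.0657])]
top [array([ 0.5406, -0.0135]), np.float64(-33.3268), np.float64(0.9724), np.int64(37), array([0.0562, 0.0648, 0.0685])]
```

View pics/wrist3.png

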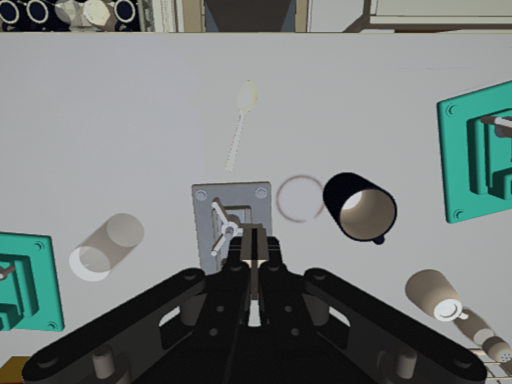

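```bash
python3 - <<'E'
from workcell import order
print(order.finish_job())
E
```

```text
the job is handed in; nothing more can be done
None
```

I screwed the nut on the grey opener clockwise down to its stop and handed the job in at about 18 s of the 72 s allowed. It took three strokes with the shut fingertips pushing one wing (about 155°, 120° and 120°), with no gripping.

- **Stop felt:** in the last small steps the force rose from about 2 N to 9 N and the finger stopped advancing. I then backed off and lifted clear. The force on the wrist read about zero at hand-in.
- **Angle:** the wings ended at −33°, read by both the wrist and top cameras. That matches the stop position I had predicted, about −33°.
- **Height:** the wing tops dropped about 5 to 6 mm, which fits the remaining turns. The two cameras differed by about 2 mm on the final height.
- **Disagreement:** while the fingers partly hid the nut, the top camera read the angle as −37°. The clear views afterwards gave −33°.
- **Other things:** in the last wrist picture the mug, tumbler and spoon looked untouched. The saucer was not in that picture and I did not check it, but the arm never went near it.

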